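# Gauge a sleeve and hold it in the sprung vee

## Robot

A 6-joint arm with a two-finger parallel gripper is mounted at the origin on the work surface. World frame = base frame: x ahead of the robot, y to its left, z up, the work surface at z = 0. Lengths are in m, angles in rad, forces in N, time in s.
With the tool pointing down it reaches from about 0.4 to 0.825 m from the base axis. Payload 7 kg.
Tool frame: the origin (TCP) lies at the very end of the fingers, on their centre line; the grasp point (between the pads) lies arm.grip_point_offset behind it (arm.grip_point_offset is the distance from the TCP to the grasp point, in m); z points along the fingers, y is the line along which they close (so a half turn about z gives the same grasp; the last joint's range is limited). The gripper opens to 88 mm and grips with 3 to 60 N. Pads are 19 mm wide; open, the fingers measure 130 mm over their backs; the gripper's body (78 mm by 193 mm) begins 47 mm behind the grasp point.
Start: joints at [1.635, 0.359, 0.012, 0, -1.224, -0.288], TCP at [0.15, 0.658, 0.227] pointing down, gripper open.
Joint ranges: [-3.07, 3.07], [-1.43, 2.12], [-1.02, 1.25], [-3.03, 1.67], [-3.05, -0], [-3.03, 3.03]. Speed limits (rad/s): [2.39, 2.39, 3.01, 3.14, 3.14, 3.14].

## Interface

Orientations are given as [roll, pitch, yaw] about the fixed x, y, z axes, in that order (R = Rz(yaw) Ry(pitch) Rx(roll)).
In Python, from station import arm gives the robot as it stands.
- The arm moves only by the shell command python3 -m crank 'ROWS' [OPENING] [FORCE]. ROWS is JSON, a list of rows, each an object of numbers: "dx", "dy", "dz": the shift along the tool's x, y, z in cm; "wx", "wy", "wz": the turn, a rotation vector about the tool's x, y, z in degrees. A call has exactly 10 rows; each row is the pose to reach, as a shift and turn from the pose commanded when the call began, along the tool's axes at that moment; what a row does not reach only later rows make up. A row lasts 1/8 s, in which the tool goes at most 62.5 mm and 10.7 degrees, less where a joint would pass 70% of its speed; a pose out of reach is approached as far as the arm can. A call with a gripper value outside its range is refused whole. OPENING is the finger opening in cm, from 0 to 8.76, set as the call begins (- or left out, the last holds). The fingers move at their own pace and stop on an object; FORCE is the grip in N (left out, the last holds). Time passes only in rows, so rows that repeat a pose let the fingers close, or fill a call up. It gives the time, the measured TCP pose, the force, the opening and the grip force at its end, in the units of the state.
- arm.get_state(): the state, without advancing time (a new reading comes with each control period).
- arm.grab_frame(name): name is "scene" or "side" or "wrist"; returns the picture (480x640x3 uint8, red, green, blue); there is no depth.
- arm.calibration(name): a dict with "fx", "fy", "cx", "cy" (pixels), "world_from_camera" (4x4, takes a point from camera to world coordinates). Camera axes: x right, y down, z forward; pixel columns grow to the right and rows downward; lengths in m; the calibration is good to about 2 mm. A picture is of the moment at which its call begins: read the wrist's pose just before it. calibration takes no time and is no camera call; for the wrist camera it gives the pose at the moment of the call.
- arm.job_done(): hands the job in; it is judged then, once.
Trained networks look in the newest picture that a camera, given by its name, has taken for a name from the list of things; names that differ only in an ending like _2 or _b are one class to them, and where a whole thing is asked for, a point or a joint stands for the part that bears it (a point fixed in the world has none). Each returns a list of dicts, best first, with "confidence" (0 to 1); they miss things now and then, are a little off and sometimes report something else, mostly with a low value. They report only what shows in the picture. A call takes as long as a camera call. They do not tell look-alikes from the thing itself.
- arm.find_in(camera, query): "centre" ([x, y, z] in m, in world coordinates, good to about 4 mm: the middle of the surface that is visible of it).
- arm.masks_of(camera, query): "pixels" (480x640 bool, what is visible of it).
- arm.mark_of(camera, query): "centre" ([x, y, z] in m, in world coordinates, good to about 4 mm: a listed point, or the origin of a listed thing).
The state is a dict: "t": time; "q": joint angles; "qd": joint speeds; "joint_efforts": joint torques, N m; "eef_pos": TCP position; "ee_rot": TCP orientation; "force": force on the tool from outside, world axes, zero at the start; "moment": the same for the moment, N m; "width": finger opening in m; "gripper_force": force on a finger pad.
Only numpy, scipy, OpenCV 4.12 (cv2) and the standard library are available. Lean on these libraries where they do the work, as an engineer would, in place of code of your own. Each camera call takes 0.05 s, during which the arm holds its last target. There are 200 camera calls.

## Task

Of the two upright steel sleeves, find the one whose bore fits the gauge pin by sliding it right down onto the pin's base; leave the other sleeve standing on the bench. Then lift the fitting sleeve off and, keeping it upright and just clear of the bench, press it squarely into the vee of the sprung pad until the crosshead behind the block stands between the two pairs of posts, never driving the pad to its end stop, and leave everything else alone. Finish while still holding it there with that steady push, so that I can fasten its clamp band.

Things in the scene. Friction and masses are not known exactly. Their poses are not given: they have to be found in the camera images.
- sleeve_a: the sleeve that fits: plain steel tube standing upright, outside 38 mm, bore 25 mm, 70 mm high, 0.35 kg or so; told from the other only by its wider bore; origin at the centre of its lower end, z up its axis
- sleeve_b: the sleeve that does not fit: same tube, outside 38 mm, 70 mm high, but bore 18 mm (too tight for the pin), 0.45 kg or so; origin at the centre of its lower end, z up its axis. The two sleeves stand beside each other, nearest the robot in the middle, in either order, at least 100 mm apart centre to centre
- gauge: fixed gauge: dark round steel base 80 mm across and 12 mm high with an upright steel pin 22 mm in diameter that ends 58 mm above the bench, tapered over its last 6 mm; it stands left or right of the sleeves; origin at bench level on the pin's axis
- gauge_seat (a point): point on the pin's axis on top of the gauge's round base, 12 mm above the bench, where a fitting sleeve's lower end comes to rest
- jig: fixed grey sprung fixture, on the other side than the gauge: sole plate 185 x 80 x 12 mm, guide block 60 x 66 mm with a sliding vee pad on its robot side; all below 72 mm. Origin at bench level, 90 mm behind the resting vee; x is the pushing direction (level, from pad to block, within 0.35 rad of world x), y across. Two pairs of thin posts behind the block mark the right push
- pad_vee (a point): bottom line of the pad's shallow vee, halfway up its face (46 mm above the bench); moves with the pad; axes as the jig's. The vee opens to -x, each side slanted 15 degrees, face 31 mm wide, from 22 to 70 mm above the bench, open bench in front. A sleeve seated in it has its axis 19.7 mm in front of (-x of) this point
- pad (a joint): how far the pad has been pushed in against its spring, m: 0 at rest, end stop at 0.032. The force is about 3 N + 500 N/m times the value. A flat crosshead behind the block moves with the pad; its middle is level with the first pair of posts at 0.008 (7 N) and with the second pair at 0.020 (13 N)
- pulley: dark steel belt pulley, 66 mm across, 30 mm high, lying flat; a bystander to leave alone
- bearing: steel ball-bearing-like ring, 52 mm across, 15 mm high, lying flat; a bystander to leave alone
- screwdriver: screwdriver lying crosswise between the robot and the sleeves; a bystander to leave alone
- wrench: wrench lying beyond the sleeves; a bystander to leave alone
- jar: closed jar, 60 mm across, 75 mm high, on the robot's right; a bystander to leave alone
- carton: closed cardboard carton, 90 x 70 x 60 mm, on the robot's left; a bystander to leave alone
- alternator: alternator, aluminium drum 110 mm across with a dark pulley, 117 mm high, at the far side; a bystander to leave alone
Things that resemble listed ones, but are neither listed nor needed, are in the scene too. There is more than one size of the jig; the one meant has the size given above.

How it is judged:
By the outcome, as a careful person would: the job done as asked, in the order asked, and still so for the second after the job is handed in, while the arm keeps its last pose, push and grip.
It also fails if it takes over 58 s, if anything falls off the work surface, if the arm or the gripper's body presses on something with over 40 N, if the wrist force passes 120 N, or if a joint passes its speed limit or range.

## Working session

There is one attempt and no reset: what is moved stays moved. The work goes in short steps, Python scripts to look and compute and a shell command to move; the robot and the scene stay as the last step left them, time stands still between calls to the robot, and variables do not carry over. Pictures are saved under pics/ and viewed, at most 10 in all, crops included, and the job is handed in when it is done.

```bash
ls; mkdir -p pics
cat > h.py <<'E'
from station import arm
import numpy as np, cv2
from scipy.spatial.transform import Rotation as R
def save(cam,name,crop=None,s=1):
    im=arm.grab_frame(cam)
    c=im if crop is None else im[crop[1]:crop[3],crop[0]:crop[2]]
    if s!=1: c=cv2.resize(c,None,fx=s,fy=s,interpolation=cv2.INTER_CUBIC)
    cv2.imwrite('pics/'+name+'.png',c[:,:,::-1]); return im
def proj(cam,p):
    k=arm.calibration(cam); T=np.linalg.inv(k['world_from_camera']); q=T[:3,:3]@np.array(p)+T[:3,3]
    return np.array([k['fx']*q[0]/q[2]+k['cx'],k['fy']*q[1]/q[2]+k['cy']])
def ray(cam,uv,z):
    k=arm.calibration(cam); T=np.array(k['world_from_camera'])
    d=T[:3,:3]@np.array([(uv[0]-k['cx'])/k['fx'],(uv[1]-k['cy'])/k['fy'],1]); o=T[:3,3]
    return o+d*(z-o[2])/d[2]
def tool(): 
    s=arm.get_state(); return np.array(s['eef_pos']),R.from_euler('xyz',s['ee_rot'])
E
python3 - <<'E'
from h import *
s=arm.get_state();print(s['t'],s['eef_pos'],s['ee_rot'],arm.grip_point_offset,s['width'],s['force'])
for c in ['scene','side']:
    save(c,c+'0')
    print(c,np.round(arm.calibration(c)['world_from_camera'],2).tolist(),arm.calibration(c)['fx'])
    for n in ['sleeve_a','gauge','gauge_seat','jig','pad_vee']:
        for f in ([arm.mark_of] if n in('gauge_seat','pad_vee') else [arm.mark_of]):
            for d in f(c,n): print(c,n,np.round(d['centre'],3),round(d['confidence'],2),proj(c,d['centre']).round())
print(arm.get_state()['t'])
E
```

```text
pics
0.0 [0.14973762 0.65766634 0.22559885] [ 3.13989270e+00 -1.81995417e-04 -2.23940231e-01] 0.0188 0.08764365378174696 [0.09704983 0.99933018 0.31270201]
scene [[0.71, 0.53, -0.47, 1.2], [0.71, -0.55, 0.45, -0.61], [-0.02, -0.65, -0.76, 1.12], [0.0, 0.0, 0.0, 1.0]] 603.1768140822476
scene sleeve_a [0.478 0.061 0.003] 0.78 [313. 236.]
scene sleeve_a [ 0.508 -0.072 -0.001] 0.66 [282. 274.]
scene gauge [ 0.584  0.296 -0.001] 0.73 [407. 209.]
scene gauge_seat [0.58  0.294 0.01 ] 0.59 [406. 205.]
scene gauge_seat [ 0.663  0.053 -0.005] 0.37 [366. 281.]
scene jig [ 0.544 -0.252 -0.002] 0.82 [233. 330.]
scene jig [ 0.352 -0.441  0.002] 0.63 [110. 329.]
scene pad_vee [ 0.452 -0.258  0.046] 0.94 [201. 295.]
scene pad_vee [ 0.284 -0.453  0.032] 0.9 [ 85. 306.]
side [[0.94, -0.16, 0.31, 0.21], [-0.34, -0.49, 0.8, -1.02], [0.02, -0.86, -0.51, 0.71], [0.0, 0.0, 0.0, 1.0]] 445.65027677611874
side sleeve_a [ 0.508 -0.068 -0.002] 0.96 [296. 282.]
side sleeve_a [0.482 0.056 0.002] 0.87 [275. 259.]
side gauge [ 0.584  0.298 -0.001] 0.76 [285. 218.]
side gauge_seat [0.584 0.299 0.013] 0.76 [285. 215.]
side jig [ 0.542 -0.248  0.002] 0.91 [332. 319.]
side jig [ 0.351 -0.442 -0.003] 0.91 [277. 402.]
side jig [ 0.582  0.3   -0.002] 0.61 [285. 219.]
side pad_vee [ 0.287 -0.451  0.035] 0.84 [245. 401.]
side pad_vee [ 0.453 -0.256  0.046] 0.76 [298. 314.]
side pad_vee [ 0.752 -0.163  0.   ] 0.62 [392. 284.]
0.6
```

View pics/scene0.png

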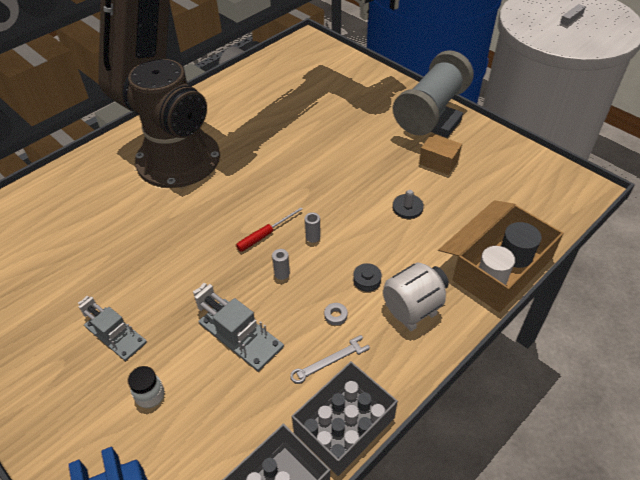

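View pics/side0.png

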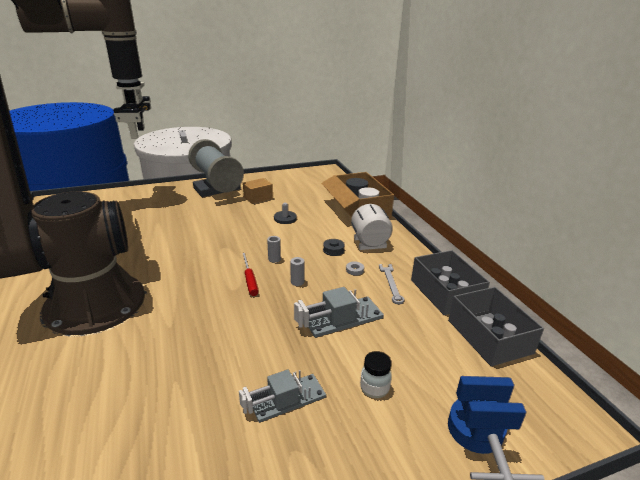

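Candidates:
- **Sleeves:** two, at scene (313,228) on the left and (281,265) on the right. The bores still have to be compared.
- **Jigs:** the large one at scene (240,325) and the small look-alike at (112,328). The 185 mm size points to the large one.
- **Gauge:** scene (407,205). The pulley at (367,277) is a look-alike for it.

Next I check the bores in a close crop, and move the arm above the sleeves.

```bash
python3 -m crank '[{"dz":-5},{"dz":-8},{"dx":43.8,"dy":57.2,"dz":-8,"wz":-17},{"dx":43.8,"dy":57.2,"dz":-8,"wz":-17},{"dx":43.8,"dy":57.2,"dz":-8,"wz":-17},{"dx":43.8,"dy":57.2,"dz":-8,"wz":-17},{"dx":43.8,"dy":57.2,"dz":-8,"wz":-17},{"dx":43.8,"dy":57.2,"dz":-8,"wz":-17},{"dx":43.8,"dy":57.2,"dz":-8,"wz":-17},{"dx":43.8,"dy":57.2,"dz":-8,"wz":-17}]'
python3 - <<'E'
from h import *
print(arm.get_state()['q'],np.round(arm.calibration('wrist')['world_from_camera'],3).tolist())
p,r=tool(); print('remaining tool', r.inv().apply(np.array([.45,0,.30])-p)*100, r.as_euler('xyz'))
E
```

```text
[ 1.63510167e+00  3.58582853e-01  1.18809861e-02 -9.13150517e-06
 -1.22415152e+00 -2.88129389e-01] [[-0.222, -0.94, -0.258, 0.219], [-0.975, 0.214, 0.058, 0.642], [0.001, 0.265, -0.964, 0.386], [0.0, 0.0, 0.0, 1.0]]
remaining tool [43.87731155 57.50684266 -7.34012282] [ 3.14153550e+00 -7.98115831e-06 -2.23827143e-01]$[0]: bad value
```

```bash
python3 -m crank '[{"dx":0,"dy":0,"dz":-5,"wx":0,"wy":0,"wz":0},{"dx":0,"dy":0,"dz":-8,"wx":0,"wy":0,"wz":0},{"dx":43.8,"dy":57.2,"dz":-8,"wx":0,"wy":0,"wz":-17},{"dx":43.8,"dy":57.2,"dz":-8,"wx":0,"wy":0,"wz":-17},{"dx":43.8,"dy":57.2,"dz":-8,"wx":0,"wy":0,"wz":-17},{"dx":43.8,"dy":57.2,"dz":-8,"wx":0,"wy":0,"wz":-17},{"dx":43.8,"dy":57.2,"dz":-8,"wx":0,"wy":0,"wz":-17},{"dx":43.8,"dy":57.2,"dz":-8,"wx":0,"wy":0,"wz":-17},{"dx":43.8,"dy":57.2,"dz":-8,"wx":0,"wy":0,"wz":-17},{"dx":43.8,"dy":57.2,"dz":-8,"wx":0,"wy":0,"wz":-17}]'
python3 - <<'E'
from h import *
print(arm.get_state()['q'])
p,r=tool(); print('remaining tool', r.inv().apply(np.array([.45,0,.30])-p)*100, r.as_euler('xyz'))
E
```

```text
t: 1.85
eef_pos: [0.3585, 0.2017, 0.3071]
ee_rot: [-3.14, -0.001, 0.074]
force: [1.6, 1.1, 0.0]
width: 0.0876
gripper_force: 0.0
[ 9.97870304e-01 -1.45863999e-01 -3.82917835e-01  1.52942904e-04
 -1.33204985e+00  6.46659330e-01]
remaining tool [ 7.64185066 20.79454575  0.6952445 ] [-3.14033133e+00 -1.13850552e-03  7.37686321e-02]
```

```bash
python3 -m crank '[{"dx":7,"dy":20,"dz":0,"wx":0,"wy":0,"wz":0},{"dx":7,"dy":20,"dz":0,"wx":0,"wy":0,"wz":0},{"dx":7,"dy":20,"dz":0,"wx":0,"wy":0,"wz":0},{"dx":7,"dy":20,"dz":0,"wx":0,"wy":0,"wz":0},{"dx":7,"dy":20,"dz":0,"wx":0,"wy":0,"wz":0},{"dx":7,"dy":20,"dz":0,"wx":0,"wy":0,"wz":0},{"dx":7,"dy":20,"dz":0,"wx":0,"wy":0,"wz":0},{"dx":7,"dy":20,"dz":0,"wx":0,"wy":0,"wz":0},{"dx":7,"dy":20,"dz":0,"wx":0,"wy":0,"wz":0},{"dx":7,"dy":20,"dz":0,"wx":0,"wy":0,"wz":0}]'
python3 - <<'E'
from h import *
p,r=tool(); print(p,r.as_euler('xyz'))
save('wrist','w1')
for n in ['sleeve_a','gauge_seat','gauge','jig','pad_vee']:
    for d in arm.mark_of('wrist',n): print(n,np.round(d['centre'],4),round(d['confidence'],2),proj('wrist',d['centre']).round())
for d in arm.masks_of('wrist','sleeve_a'):
    ys,xs=np.nonzero(d['pixels']); print(d['confidence'],xs.min(),xs.max(),ys.min(),ys.max())
E
```

```text
t: 3.1
eef_pos: [0.4425, 0.0095, 0.3066]
ee_rot: [-3.142, -0.0, 0.074]
force: [0.1, 1.0, 0.7]
width: 0.0878
gripper_force: 0.0
[0.44245674 0.00948988 0.30659682] [-3.14156598e+00 -8.34659071e-05  7.35085651e-02]
sleeve_a [ 0.5078 -0.0737  0.0006] 0.89 [392. 153.]
sleeve_a [ 0.4766  0.061  -0.0014] 0.75 [282. 170.]
gauge_seat [0.5881 0.2986 0.0145] 0.65 [72. 54.]
gauge [ 0.5854  0.2991 -0.0015] 0.72 [80. 60.]
jig [ 5.405e-01 -2.548e-01 -3.000e-04] 0.89 [543. 136.]
pad_vee [ 0.452  -0.2581  0.0471] 0.71 [552. 215.]
0.74 377 421 137 171
0.71 261 299 153 191
```

View pics/w1.png

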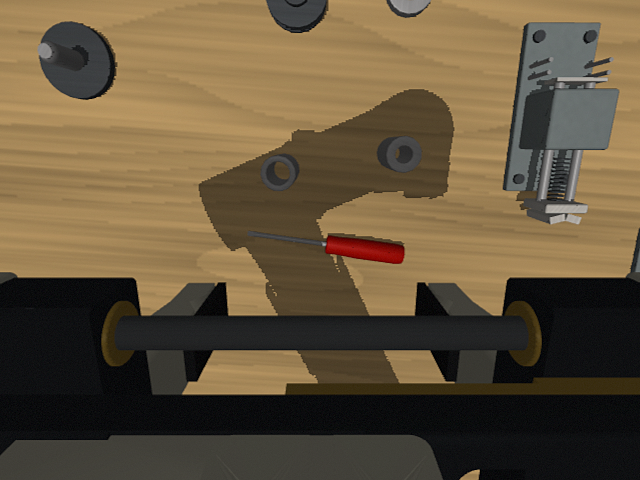

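The wrist view shows the left sleeve at (280,172) with a clearly wider bore than the right one at (402,153). The gauge is at (77,60), and the large jig has its vee at (552,212). Now the close crop, plus an edge measurement of the jig's direction and two-view heights.

Run:
```python
from h import *
im=cv2.imread('pics/w1.png')
a=cv2.resize(im[140:205,250:315],(400,400),interpolation=cv2.INTER_CUBIC);b=cv2.resize(im[122:187,370:435],(400,400),interpolation=cv2.INTER_CUBIC)
c=cv2.resize(im[10:240,495:630],None,fx=2.5,fy=2.5,interpolation=cv2.INTER_CUBIC)[:575]
row=np.hstack([a,b]); c=cv2.resize(c,(0,0),fx=1,fy=1)
out=np.zeros((600,800,3),np.uint8); out[:200,:400]=cv2.resize(row,(400,200)); out[:575,420:420+c.shape[1]]=c[:, :380]
out[200:600,:400]=a
cv2.imwrite('pics/crop1.png',out)
def tri(obs):
    A=[];B=[]
    for cam,uv in obs:
        k=arm.calibration(cam);T=np.array(k['world_from_camera']);o=T[:3,3]
        d=T[:3,:3]@np.array([(uv[0]-k['cx'])/k['fx'],(uv[1]-k['cy'])/k['fy'],1]);d/=np.linalg.norm(d)
        M=np.eye(3)-np.outer(d,d);A.append(M);B.append(M@o)
    x=np.linalg.lstsq(np.vstack(A),np.hstack(B),rcond=None)[0]; return x
for n,g in [('L',(.479,.06)),('R',(.508,-.072))]:
  for h in (0,.07): print(n,h,[proj(cam,(*g,h)).round(1).tolist() for cam in('scene','side','wrist')])
# bore by circle darkness
g=cv2.cvtColor(im,cv2.COLOR_BGR2GRAY)
for n,(u,v) in [('L',(280,172)),('R',(402,153))]:
  print(n,'row',g[v,u-28:u+29].tolist()); print(n,'col',g[v-28:v+29,u].tolist())
```

```text
L 0 [[313.2, 236.7], [273.6, 258.8], [282.2, 168.5]]
L 0.07 [[312.5, 217.4], [272.9, 238.1], [275.6, 173.0]]
R 0 [[281.9, 273.5], [296.6, 281.8], [390.5, 152.5]]
R 0.07 [[279.8, 254.6], [296.5, 260.2], [402.7, 154.2]]
L row [67, 66, 67, 67, 67, 65, 65, 68, 66, 66, 69, 70, 71, 62, 50, 40, 43, 43, 41, 44, 41, 40, 50, 61, 66, 64, 64, 65, 65, 66, 65, 66, 66, 66, 66, 67, 65, 62, 63, 69, 69, 70, 65, 52, 41, 41, 41, 57, 68, 67, 66, 66, 68, 67, 66, 67, 66]
L col [141, 148, 159, 90, 71, 76, 77, 77, 74, 71, 53, 45, 67, 81, 77, 74, 70, 57, 67, 75, 73, 71, 69, 63, 63, 64, 66, 66, 65, 64, 68, 68, 71, 74, 57, 49, 49, 50, 50, 48, 46, 58, 71, 75, 73, 69, 60, 67, 70, 69, 70, 69, 71, 71, 69, 67, 69]
R row [73, 74, 64, 46, 42, 46, 46, 47, 45, 44, 46, 43, 57, 73, 76, 74, 73, 71, 71, 71, 68, 67, 70, 71, 71, 55, 40, 45, 45, 46, 43, 43, 43, 45, 43, 42, 42, 41, 51, 64, 68, 67, 68, 67, 67, 67, 67, 69, 70, 70, 71, 70, 72, 70, 71, 70, 77]
R col [70, 69, 68, 69, 74, 68, 64, 62, 65, 67, 67, 60, 73, 75, 74, 71, 70, 71, 73, 69, 55, 44, 42, 46, 43, 42, 43, 43, 45, 47, 45, 46, 48, 48, 50, 49, 51, 49, 63, 73, 73, 73, 73, 74, 72, 73, 71, 59, 68, 71, 73, 72, 73, 68, 64, 67, 63]
```

View pics/crop1.png

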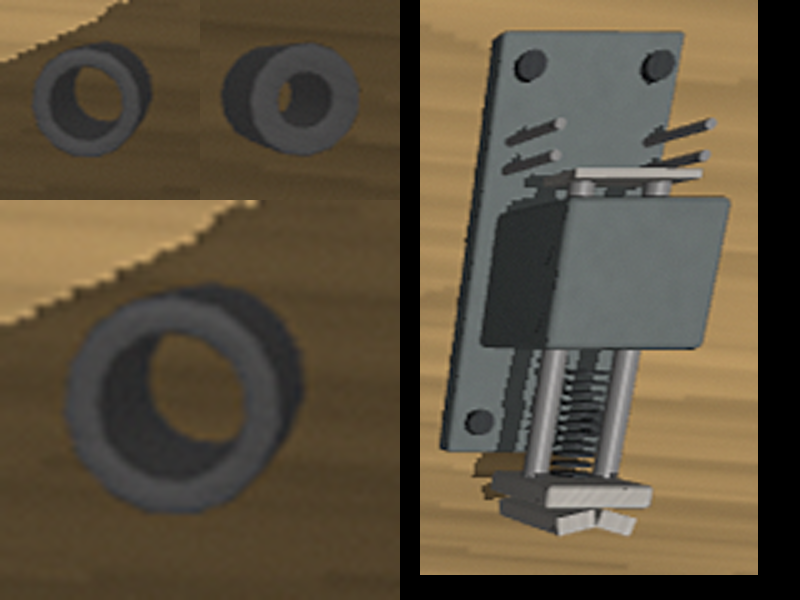

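The crop confirms it: the left sleeve, with its top centre at (279,172), has a bore/outside ratio of about 0.66, so it is sleeve_a. The right one is about 0.47. The jig crop shows the sole corners, the block, the posts and the shallow vee.

```bash
python3 - <<'E'
from h import *
def c(x,y): return (495+(x-420)/2.5,10+y/2.5)
P=[ray('wrist',c(*q),.012)[:2] for q in [(503,32),(684,32),(446,450)]]
print('sole',np.round(P,4).tolist(),'w',np.linalg.norm(P[1]-P[0]),'l',np.linalg.norm(P[2]-P[0]))
d=P[0]-P[2];print('yaw long',np.arctan2(d[1],d[0]));d=P[0]-P[1];print('yaw short',np.arctan2(-d[0],d[1]))
for z in(.066,.072):
  B=np.array([ray('wrist',c(*q),z)[:2] for q in [(571,197),(729,197),(705,349),(550,349)]])
  print(z,B.round(4).tolist(),np.linalg.norm(B[0]-B[1]),np.linalg.norm(B[0]-B[3]))
  d=(B[0]+B[1]-B[2]-B[3]);print('yaw',np.arctan2(d[1],d[0]),B.mean(0))
print('vee top',ray('wrist',c(596,512),.07))
print('L top',ray('wrist',(278.9,172.5),.07),'R',ray('wrist',(402,154),.07))
E
python3 -m crank '[{"dx":1.6,"dy":-4.6,"dz":0,"wx":0,"wy":0,"wz":0},{"dx":1.6,"dy":-4.6,"dz":15,"wx":0,"wy":0,"wz":0},{"dx":1.6,"dy":-4.6,"dz":15,"wx":0,"wy":0,"wz":0},{"dx":1.6,"dy":-4.6,"dz":15,"wx":0,"wy":0,"wz":0},{"dx":1.6,"dy":-4.6,"dz":15,"wx":0,"wy":0,"wz":0},{"dx":1.6,"dy":-4.6,"dz":15,"wx":0,"wy":0,"wz":0},{"dx":1.6,"dy":-4.6,"dz":15,"wx":0,"wy":0,"wz":0},{"dx":1.6,"dy":-4.6,"dz":15,"wx":0,"wy":0,"wz":0},{"dx":1.6,"dy":-4.6,"dz":15,"wx":0,"wy":0,"wz":0},{"dx":1.6,"dy":-4.6,"dz":15,"wx":0,"wy":0,"wz":0}]'
python3 - <<'E'
from h import *
print(tool()[0])
save('wrist','w2')
for d in arm.mark_of('wrist','sleeve_a'): print(np.round(d['centre'],4),round(d['confidence'],2),proj('wrist',d['centre']).round())
for d in arm.masks_of('wrist','sleeve_a'):
    ys,xs=np.nonzero(d['pixels']); print(d['confidence'],xs.min(),xs.max(),ys.min(),ys.max())
E
```

```text
sole [[0.6567, -0.2039], [0.6625, -0.2833], [0.4739, -0.2165]] w 0.07965483796346533 l 0.18331450563937038
yaw long 0.06876504096529192
yaw short 0.07275611807563401
0.066 [[0.5831, -0.2185], [0.5877, -0.2824], [0.5284, -0.2893], [0.5237, -0.2241]] 0.06397771290045674 0.059610601412976916
yaw 0.10513796056228993 [ 0.55572352 -0.25357812]
0.072 [[0.582, -0.215], [0.5866, -0.2779], [0.5282, -0.2848], [0.5235, -0.2205]] 0.0630175130781676 0.058715944722570676
yaw 0.10513796056229024 [ 0.55508873 -0.24955566]
vee top [ 0.4569411  -0.25802982  0.07      ]
L top [0.47979562 0.05649267 0.07      ] R [ 0.508193   -0.07124586  0.07      ]
t: 4.7
eef_pos: [0.4552, 0.0563, 0.1568]
ee_rot: [-3.141, -0.0, 0.073]
force: [-0.2, 0.6, 0.4]
width: 0.0876
gripper_force: 0.0
[0.45518014 0.05630696 0.15678608]
[ 0.5102 -0.0747 -0.001 ] 0.81 [479. 174.]
[ 0.4776  0.0598 -0.0015] 0.63 [319. 201.]
0.93 456 548 153 213
0.64 294 348 178 241
```

View pics/w2.png

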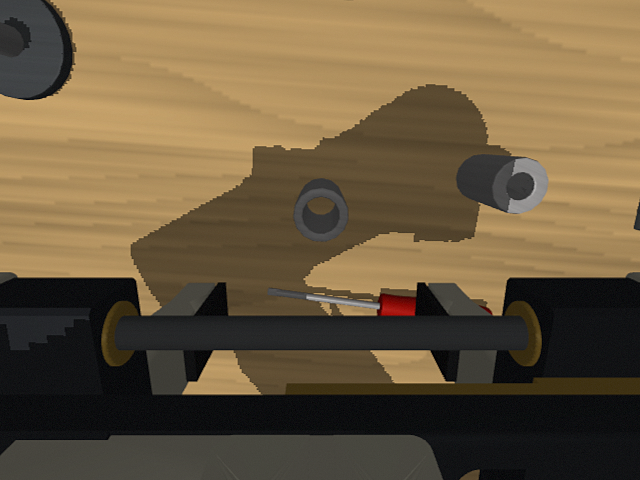

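The sleeve's top ring is centred at about (321,213.5). It stands alone within finger reach, with the screwdriver at (390,305) clear in front. I triangulate its top from the two wrist positions.

Run:
```python
from h import *
k=arm.calibration('wrist');T=np.array(k['world_from_camera']);d12=np.array([.44246,.00949,.30660])-np.array([.45518,.05631,.15679])
A=[];B=[]
for uv,o in [((278.9,172.5),T[:3,3]+d12),((321,213.5),T[:3,3])]:
    d=T[:3,:3]@np.array([(uv[0]-k['cx'])/k['fx'],(uv[1]-k['cy'])/k['fy'],1]);d/=np.linalg.norm(d)
    M=np.eye(3)-np.outer(d,d);A.append(M);B.append(M@o)
print('tri top',np.linalg.lstsq(np.vstack(A),np.hstack(B),rcond=None)[0])
t=ray('wrist',(321,213.5),.07);print('ray',t, 'seat proj of gauge', arm.get_state()['t'])
p,r=tool(); g=np.array([t[0],t[1],.026]);print('cm',r.inv().apply(g-p)*100)
```

```text
tri top [0.47885419 0.05767146 0.0633754 ]
ray [0.47982494 0.0579923  0.07      ] seat proj of gauge 4.85
cm [2.47843369e+00 7.45023632e-03 1.30585860e+01]
```

```bash
python3 -m crank '[{"dx":2.5,"dy":0,"dz":0,"wx":0,"wy":0,"wz":0},{"dx":2.5,"dy":0,"dz":4,"wx":0,"wy":0,"wz":0},{"dx":2.5,"dy":0,"dz":8,"wx":0,"wy":0,"wz":0},{"dx":2.5,"dy":0,"dz":11,"wx":0,"wy":0,"wz":0},{"dx":2.5,"dy":0,"dz":13,"wx":0,"wy":0,"wz":0},{"dx":2.5,"dy":0,"dz":13,"wx":0,"wy":0,"wz":0},{"dx":2.5,"dy":0,"dz":13,"wx":0,"wy":0,"wz":0},{"dx":2.5,"dy":0,"dz":13,"wx":0,"wy":0,"wz":0},{"dx":2.5,"dy":0,"dz":13,"wx":0,"wy":0,"wz":0},{"dx":2.5,"dy":0,"dz":13,"wx":0,"wy":0,"wz":0}]'
python3 -m crank '[{"dx":0,"dy":0,"dz":0,"wx":0,"wy":0,"wz":0},{"dx":0,"dy":0,"dz":0,"wx":0,"wy":0,"wz":0},{"dx":0,"dy":0,"dz":0,"wx":0,"wy":0,"wz":0},{"dx":0,"dy":0,"dz":0,"wx":0,"wy":0,"wz":0},{"dx":0,"dy":0,"dz":0,"wx":0,"wy":0,"wz":0},{"dx":0,"dy":0,"dz":0,"wx":0,"wy":0,"wz":0},{"dx":0,"dy":0,"dz":0,"wx":0,"wy":0,"wz":0},{"dx":0,"dy":0,"dz":0,"wx":0,"wy":0,"wz":0},{"dx":0,"dy":0,"dz":0,"wx":0,"wy":0,"wz":0},{"dx":0,"dy":0,"dz":0,"wx":0,"wy":0,"wz":0}]' 3 45
```

```text
t: 6.1
eef_pos: [0.4803, 0.0582, 0.027]
ee_rot: [-3.141, -0.001, 0.073]
force: [0.6, 0.5, -0.1]
width: 0.0877
gripper_force: 0.0
t: 7.35
eef_pos: [0.4801, 0.0581, 0.0265]
ee_rot: [-3.142, -0.0, 0.073]
force: [0.4, 1.0, -1.1]
width: 0.038
gripper_force: 45.0
```

```bash
python3 -m crank '[{"dx":0,"dy":0,"dz":-3,"wx":0,"wy":0,"wz":0},{"dx":0,"dy":0,"dz":-7,"wx":0,"wy":0,"wz":0},{"dx":0,"dy":0,"dz":-10,"wx":0,"wy":0,"wz":0},{"dx":2,"dy":-5,"dz":-10,"wx":0,"wy":0,"wz":0},{"dx":3,"dy":-10,"dz":-10,"wx":0,"wy":0,"wz":0},{"dx":4.5,"dy":-15,"dz":-10,"wx":0,"wy":0,"wz":0},{"dx":6.7,"dy":-20,"dz":-10,"wx":0,"wy":0,"wz":0},{"dx":6.7,"dy":-23.5,"dz":-10,"wx":0,"wy":0,"wz":0},{"dx":6.7,"dy":-23.5,"dz":-10,"wx":0,"wy":0,"wz":0},{"dx":6.7,"dy":-23.5,"dz":-10,"wx":0,"wy":0,"wz":0}]'
python3 - <<'E'
from h import *
s=arm.get_state();print(tool()[0],s['width'],s['force'],arm.get_state()['t'])
save('wrist','w3')
for n in ['gauge','gauge_seat','sleeve_a']:
  for d in arm.mark_of('wrist',n): print(n,np.round(d['centre'],4),round(d['confidence'],2),proj('wrist',d['centre']).round())
print('pred pin top',proj('wrist',(.584,.298,.058)),proj('wrist',(.584,.298,.012)))
E
```

```text
t: 8.6
eef_pos: [0.529, 0.2966, 0.1258]
ee_rot: [3.14, 0.002, 0.073]
force: [-0.1, 0.5, -3.2]
width: 0.038
gripper_force: 45.0
[0.52902049 0.29663499 0.12576875] 0.03798839144868913 [-0.10782587  0.5017667  -3.20289419] 8.6
gauge [ 0.5827  0.2968 -0.0024] 0.8 [325. 167.]
sleeve_a [0.5242 0.296  0.0973] 0.84 [321. 287.]
pred pin top [324.62079232 171.33815434] [323.97958387 166.60150211]
```

View pics/w3.png

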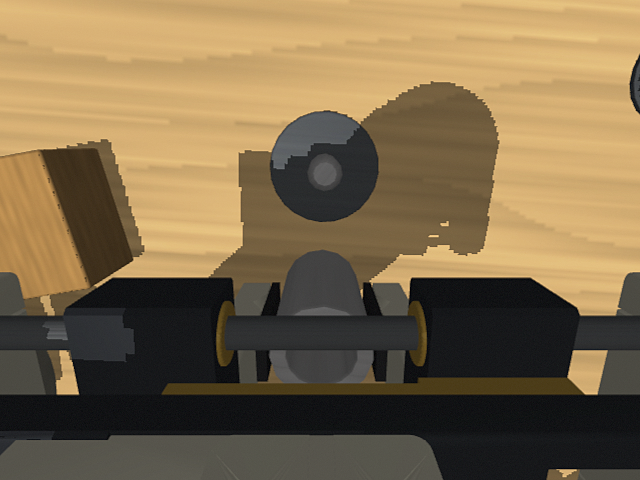

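The picture shows the gauge base disc centred at about (324,166) and the pin tip at about (325,173). The held sleeve runs from row 250 (front edge of its lower end) to row 384 (rear of its top rim). I compute both positions now.

Run:
```python
from h import *
p,r=tool()
arm.grab_frame('wrist')
m=arm.masks_of('wrist','gauge')[0]['pixels'].astype(np.uint8)
c=max(cv2.findContours(m,0,1)[0],key=cv2.contourArea);e=cv2.fitEllipse(cv2.convexHull(c));print('ellipse',e)
th=np.linspace(0,2*np.pi,200)
def circ(x,y,z,R_): return np.array([proj('wrist',(x+R_*np.cos(t),y+R_*np.sin(t),z)) for t in th])
print('disc size pred',np.ptp(circ(.584,.298,.012,.04),axis=0))
from scipy.optimize import least_squares
# hull of top+bottom disc circles
def f(q):
    P=np.vstack([circ(*q,.012,.04),circ(*q,0,.04)]).astype(np.float32);E=cv2.fitEllipse(cv2.convexHull(P));return np.array(E[0])-e[0]
s=least_squares(f,[.584,.298],diff_step=1e-4);print('gauge xy from disc',s.x)
im=cv2.imread('pics/w3.png');g=cv2.cvtColor(im,cv2.COLOR_BGR2GRAY)
_,t=cv2.threshold(g[150:196,302:348],85,255,0)
print('pin rows');print(g[173,300:350].tolist());print(g[150:200,325].tolist())
print('pin from (325,173) z.058',ray('wrist',(325,173),.058))
zb=p[2]-.0265
for dx in(-.006,-.003,0,.003,.006):
    o=p+r.apply([dx,0,0]);b=circ(o[0],o[1],zb,.019);tp=circ(o[0],o[1],zb+.07,.019)
    print(dx,'bottom min row',b[:,1].min().round(1),'cols',b[:,0].min().round(1),b[:,0].max().round(1),'top max row',tp[:,1].max().round(1),tp[:,0].min().round(1),tp[:,0].max().round(1))
print(g[240:262,321].tolist(),g[375:395,321].tolist(),g[345,255:395:2].tolist())
```

```text
ellipse ((324.1207275390625, 167.09219360351562), (108.73516082763672, 110.73685455322266), 175.1359405517578)
disc size pred [109.45460746 111.69431955]Traceback (most recent call last):
  File "<stdin>", line 13, in <module>
    return func(*args, **kwargs)
    result = trf(vector_fun.fun, vector_fun.jac, x0, f0, J0, lb, ub, ftol, xtol,
                 gtol, max_nfev, x_scale, loss_function, tr_solver,
                 tr_options.copy(), verbose, callback=callback_wrapped)
    return trf_no_bounds(
        fun, jac, x0, f0, J0, ftol, xtol, gtol, max_nfev, x_scale,
        loss_function, tr_solver, tr_options, verbose, callback=callback)
    J = jac(x)
    self._update_jac()
    ~~~~~~~~~~~~~~~~^^
    self.J = self.jac_wrapped(xp_copy(self.x), f0=self.f)
             ~~~~~~~~~~~~~~~~^^^^^^^^^^^^^^^^^^^^^^^^^^^^
    J, dct = approx_derivative(
             ~~~~~~~~~~~~~~~~~^
        self.fun,
        ^^^^^^^^^
    ...<2 lines>...
        **self.finite_diff_options,
        ^^^^^^^^^^^^^^^^^^^^^^^^^^^
    )
    ^
    J, _nfev = _dense_difference(fun_wrapped, x0, f0, h,
               ~~~~~~~~~~~~~~~~~^^^^^^^^^^^^^^^^^^^^^^^^
                             use_one_sided, method,
                             ^^^^^^^^^^^^^^^^^^^^^^
                             mf)
                             ^^^
    df = [f_eval - f0 for f_eval in f_evals]
                                    ^^^^^^^
    f = np.atleast_1d(self.fun(x, *self.args, **self.kwargs))
                      ~~~~~~~~^^^^^^^^^^^^^^^^^^^^^^^^^^^^^^
    return np.atleast_1d(self.fun(x))
                         ~~~~~~~~^^^
    return self.f(x, *self.args, **self.kwargs)
           ~~~~~~^^^^^^^^^^^^^^^^^^^^^^^^^^^^^^
  File "<stdin>", line 12, in f
  File "<stdin>", line 7, in circ
  File "h.py", line 10, in proj
    k=arm.calibration(cam); T=np.linalg.inv(k['world_from_camera']); q=T[:3,:3]@np.array(p)+T[:3,3]
ValueError: time passes only in moves, steps and waits
```

```bash
python3 - <<'E'
s=open('h.py').read()
s=s.replace("k=arm.calibration(cam)","k=cal(cam)").replace("def proj","_c={}\ndef cal(cam):\n    if cam not in _c: _c[cam]=arm.calibration(cam)\n    return _c[cam]\ndef proj")
open('h.py','w').write(s)
E
cat > m.py <<'E'
from h import *
p,r=tool();print(p,arm.get_state()['t'])
th=np.linspace(0,2*np.pi,100)
def circ(x,y,z,R_): return np.array([proj('wrist',(x+R_*np.cos(t),y+R_*np.sin(t),z)) for t in th])
x=np.array([.584,.298])
for _ in range(4):
    P=np.vstack([circ(*x,.012,.04),circ(*x,0,.04)]).astype(np.float32);E=cv2.fitEllipse(cv2.convexHull(P))[0]
    x=x+ray('wrist',(324.12,167.09),.012)[:2]-ray('wrist',E,.012)[:2]
print('gauge xy from disc',x,E)
im=cv2.imread('pics/w3.png');g=cv2.cvtColor(im,cv2.COLOR_BGR2GRAY)
print(g[173,300:350].tolist());print(g[150:200,325].tolist())
print('pin from (325,173) z.058',ray('wrist',(325,173),.058))
zb=p[2]-.0265
for dx in(-.006,-.003,0,.003,.006):
    o=p+r.apply([dx,0,0]);b=circ(o[0],o[1],zb,.019);tp=circ(o[0],o[1],zb+.07,.019)
    print(dx,'bottom min row',b[:,1].min().round(1),'cols',b[:,0].min().round(1),b[:,0].max().round(1),'top max row',tp[:,1].max().round(1),tp[:,0].min().round(1),tp[:,0].max().round(1))
print(g[240:262,321].tolist(),g[375:395,321].tolist(),g[357,255:395].tolist())
E
python3 m.py
```

```text
[0.52985449 0.29666253 0.12680879] 8.9
gauge xy from disc [0.58222986 0.29806076] (324.1199951171875, 167.08999633789062)
[44, 42, 42, 44, 41, 43, 40, 53, 64, 64, 69, 72, 75, 88, 97, 94, 95, 97, 97, 97, 95, 94, 92, 92, 94, 96, 94, 93, 94, 93, 89, 91, 93, 94, 95, 96, 83, 72, 70, 69, 67, 61, 51, 41, 43, 43, 44, 42, 42, 45]
[46, 44, 43, 56, 70, 69, 72, 75, 76, 79, 80, 80, 91, 98, 98, 98, 95, 94, 95, 95, 94, 94, 93, 96, 94, 94, 93, 94, 93, 90, 91, 91, 93, 96, 97, 86, 70, 65, 64, 63, 55, 42, 43, 43, 45, 43, 43, 44, 42, 44]
pin from (325,173) z.058 [0.58314842 0.29798842 0.058     ]
-0.006 bottom min row 256.5 cols 286.0 355.9 top max row 409.9 268.1 373.9
-0.003 bottom min row 251.1 cols 285.8 356.1 top max row 403.0 267.8 374.2
0 bottom min row 245.6 cols 285.7 356.2 top max row 396.1 267.4 374.6
0.003 bottom min row 240.1 cols 285.5 356.4 top max row 389.1 267.1 374.9
0.006 bottom min row 234.5 cols 285.4 356.5 top max row 382.1 266.8 375.2
[107, 104, 103, 100, 99, 100, 101, 101, 103, 92, 67, 65, 68, 66, 68, 66, 66, 66, 68, 67, 66, 68] [66, 65, 66, 66, 65, 65, 65, 67, 62, 61, 60, 60, 61, 61, 61, 60, 61, 61, 65, 47] [61, 23, 20, 23, 17, 23, 23, 23, 22, 25, 23, 19, 9, 6, 67, 96, 92, 90, 93, 90, 90, 90, 91, 91, 92, 92, 91, 91, 92, 89, 78, 65, 61, 62, 59, 60, 59, 62, 62, 63, 65, 63, 67, 65, 67, 67, 65, 65, 65, 65, 65, 66, 66, 66, 66, 66, 64, 65, 64, 62, 66, 64, 65, 64, 65, 63, 64, 66, 66, 67, 66, 65, 65, 66, 67, 66, 67, 68, 66, 67, 68, 66, 67, 67, 67, 66, 65, 63, 62, 61, 59, 60, 61, 63, 61, 64, 61, 62, 62, 58, 58, 59, 77, 92, 89, 90, 90, 91, 92, 90, 91, 90, 89, 92, 92, 90, 92, 86, 56, 15, 14, 18, 25, 22, 21, 23, 22, 21, 21, 21, 22, 25, 59, 78, 75, 73, 74, 73, 72, 75]
```

```bash
python3 -m crank '[{"dx":2.7,"dy":0.1,"dz":0,"wx":0,"wy":0,"wz":0},{"dx":5.5,"dy":0.2,"dz":0,"wx":0,"wy":0,"wz":0},{"dx":5.5,"dy":0.2,"dz":0,"wx":0,"wy":0,"wz":0},{"dx":5.5,"dy":0.2,"dz":0,"wx":0,"wy":0,"wz":0},{"dx":5.5,"dy":0.2,"dz":1.5,"wx":0,"wy":0,"wz":0},{"dx":5.5,"dy":0.2,"dz":3,"wx":0,"wy":0,"wz":0},{"dx":5.5,"dy":0.2,"dz":3.8,"wx":0,"wy":0,"wz":0},{"dx":5.5,"dy":0.2,"dz":4.2,"wx":0,"wy":0,"wz":0},{"dx":5.5,"dy":0.2,"dz":4.6,"wx":0,"wy":0,"wz":0},{"dx":5.5,"dy":0.2,"dz":4.6,"wx":0,"wy":0,"wz":0}]'
python3 - <<'E'
from h import *
for _ in range(2): print(tool()[0], arm.get_state()['force']); im=arm.grab_frame('side')
w=save('wrist','tmpw'); 
a=proj('side',(.584,.298,.06)).astype(int)
c=cv2.resize(im[a[1]-35:a[1]+30,a[0]-40:a[0]+40],(480,390),interpolation=cv2.INTER_CUBIC)
o=np.hstack([c,cv2.resize(w[60:300,220:420],(320,390))]);cv2.imwrite('pics/c2.png',o[:,:,::-1])
E
```

```text
t: 10.15
eef_pos: [0.5847, 0.2994, 0.0804]
ee_rot: [3.142, 0.0, 0.073]
force: [0.1, -0.9, -2.5]
width: 0.0383
gripper_force: 45.0
[0.58473404 0.29935177 0.08042764] [ 0.13346126 -0.90541697 -2.49649175]
[0.5848571  0.29942834 0.08070938] [-0.4810006   0.06988244 -2.15192733]
```

View pics/c2.png

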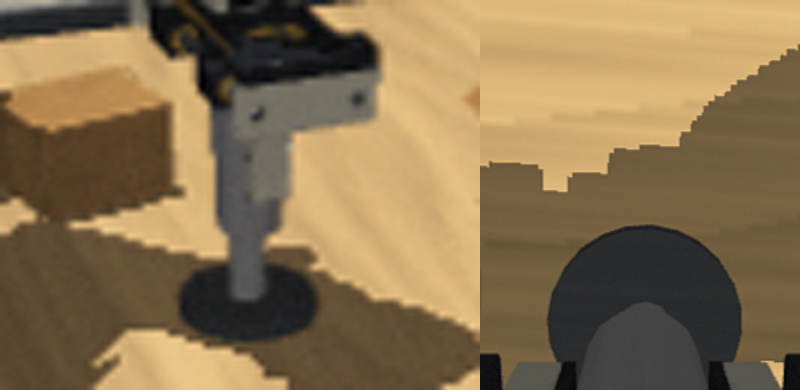

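The side crop shows the sleeve's lower end starting over the pin tip, centred to under 1 mm, with only its weight on the wrist. I continue down.

```bash
python3 -m crank '[{"dx":0,"dy":0.05,"dz":0.3,"wx":0,"wy":0,"wz":0},{"dx":0,"dy":0.05,"dz":0.6,"wx":0,"wy":0,"wz":0},{"dx":0,"dy":0.05,"dz":0.9,"wx":0,"wy":0,"wz":0},{"dx":0,"dy":0.05,"dz":1.2,"wx":0,"wy":0,"wz":0},{"dx":0,"dy":0.05,"dz":1.5,"wx":0,"wy":0,"wz":0},{"dx":0,"dy":0.05,"dz":1.5,"wx":0,"wy":0,"wz":0},{"dx":0,"dy":0.05,"dz":1.5,"wx":0,"wy":0,"wz":0},{"dx":0,"dy":0.05,"dz":1.5,"wx":0,"wy":0,"wz":0},{"dx":0,"dy":0.05,"dz":1.5,"wx":0,"wy":0,"wz":0},{"dx":0,"dy":0.05,"dz":1.5,"wx":0,"wy":0,"wz":0}]'
```

```text
t: 11.55
eef_pos: [0.5848, 0.2988, 0.0656]
ee_rot: [-3.142, -0.0, 0.073]
force: [0.3, -1.2, -3.4]
width: 0.0379
gripper_force: 45.0
```

```bash
python3 -m crank '[{"dx":0,"dy":0,"dz":0.5,"wx":0,"wy":0,"wz":0},{"dx":0,"dy":0,"dz":1.0,"wx":0,"wy":0,"wz":0},{"dx":0,"dy":0,"dz":1.5,"wx":0,"wy":0,"wz":0},{"dx":0,"dy":0,"dz":2.0,"wx":0,"wy":0,"wz":0},{"dx":0,"dy":0,"dz":2.3,"wx":0,"wy":0,"wz":0},{"dx":0,"dy":0,"dz":2.5,"wx":0,"wy":0,"wz":0},{"dx":0,"dy":0,"dz":2.6,"wx":0,"wy":0,"wz":0},{"dx":0,"dy":0,"dz":2.7,"wx":0,"wy":0,"wz":0},{"dx":0,"dy":0,"dz":2.7,"wx":0,"wy":0,"wz":0},{"dx":0,"dy":0,"dz":2.7,"wx":0,"wy":0,"wz":0}]'
```

```text
t: 12.8
eef_pos: [0.5848, 0.2988, 0.0386]
ee_rot: [-3.142, -0.0, 0.073]
force: [-1.8, -0.9, -3.4]
width: 0.0381
gripper_force: 45.0
```

```bash
python3 -m crank '[{"dx":0,"dy":0,"dz":0.05,"wx":0,"wy":0,"wz":0},{"dx":0,"dy":0,"dz":0.1,"wx":0,"wy":0,"wz":0},{"dx":0,"dy":0,"dz":0.15,"wx":0,"wy":0,"wz":0},{"dx":0,"dy":0,"dz":0.15,"wx":0,"wy":0,"wz":0},{"dx":0,"dy":0,"dz":0.15,"wx":0,"wy":0,"wz":0},{"dx":0,"dy":0,"dz":0.15,"wx":0,"wy":0,"wz":0},{"dx":0,"dy":0,"dz":0.15,"wx":0,"wy":0,"wz":0},{"dx":0,"dy":0,"dz":0.15,"wx":0,"wy":0,"wz":0},{"dx":0,"dy":0,"dz":0.15,"wx":0,"wy":0,"wz":0},{"dx":0,"dy":0,"dz":0.15,"wx":0,"wy":0,"wz":0}]'
```

```text
t: 14.05
eef_pos: [0.5848, 0.2989, 0.0385]
ee_rot: [-3.141, -0.001, 0.073]
force: [-6.2, -1.8, 9.9]
width: 0.0381
gripper_force: 45.0
```

The sleeve is seated: the TCP is at 0.0385, which is the bench value plus 12 mm, and about 13 N came up from the base. Now I lift it off and carry it toward the jig.

```bash
python3 -m crank '[{"dx":0,"dy":0,"dz":-1,"wx":0,"wy":0,"wz":0},{"dx":0,"dy":0,"dz":-3,"wx":0,"wy":0,"wz":0},{"dx":0,"dy":0,"dz":-6,"wx":0,"wy":0,"wz":0},{"dx":0,"dy":0,"dz":-9,"wx":0,"wy":0,"wz":0},{"dx":0,"dy":0,"dz":-10,"wx":0,"wy":0,"wz":0},{"dx":0,"dy":0,"dz":-10,"wx":0,"wy":0,"wz":0},{"dx":-1.3,"dy":3,"dz":-10,"wx":0,"wy":0,"wz":0},{"dx":-3.3,"dy":8,"dz":-10,"wx":0,"wy":0,"wz":0},{"dx":-5.4,"dy":13,"dz":-10,"wx":0,"wy":0,"wz":0},{"dx":-7.4,"dy":18,"dz":-10,"wx":0,"wy":0,"wz":0}]'
python3 -m crank '[{"dx":-2,"dy":5,"dz":0,"wx":0,"wy":0,"wz":0},{"dx":-4.1,"dy":10,"dz":0,"wx":0,"wy":0,"wz":0},{"dx":-6.2,"dy":15,"dz":0,"wx":0,"wy":0,"wz":0},{"dx":-8.2,"dy":20,"dz":0,"wx":0,"wy":0,"wz":0},{"dx":-10.3,"dy":25,"dz":0,"wx":0,"wy":0,"wz":0},{"dx":-12.4,"dy":30,"dz":0,"wx":0,"wy":0,"wz":0},{"dx":-14.2,"dy":34.5,"dz":0,"wx":0,"wy":0,"wz":0},{"dx":-15.1,"dy":36.5,"dz":0,"wx":0,"wy":0,"wz":0},{"dx":-15.1,"dy":36.5,"dz":0,"wx":0,"wy":0,"wz":0},{"dx":-15.1,"dy":36.5,"dz":0,"wx":0,"wy":0,"wz":0}]'
python3 - <<'E'
from h import *
p,r=tool();print(p,arm.get_state()['force'],arm.get_state()['q'])
save('wrist','w4')
for n in ['pad_vee','jig','sleeve_a']:
  for d in arm.mark_of('wrist',n): print(n,np.round(d['centre'],4),round(d['confidence'],2),proj('wrist',d['centre']).round())
E
```

```text
t: 15.3
eef_pos: [0.5225, 0.1121, 0.1354]
ee_rot: [3.141, 0.002, 0.073]
force: [0.8, -0.8, -3.3]
width: 0.0381
gripper_force: 45.0
t: 16.55
eef_pos: [0.3996, -0.2608, 0.1362]
ee_rot: [-3.141, 0.001, 0.072]
force: [0.1, 0.9, -3.1]
width: 0.0377
gripper_force: 45.0
[ 0.39961294 -0.2607923   0.13620666] [ 0.05814778  0.93608866 -3.13007204] [-1.64781490e-01  1.16000210e-01 -5.38067362e-01 -3.04818950e-04
 -9.18142745e-01  1.80809864e+00]
pad_vee [ 0.4534 -0.2609  0.0478] 0.8 [328. 171.]
jig [ 5.409e-01 -2.536e-01  2.000e-04] 0.79 [326.  43.]
sleeve_a [ 0.393  -0.2586  0.1076] 0.96 [317. 290.]
sleeve_a [ 5.077e-01 -7.370e-02 -1.000e-04] 0.92 [80. 73.]
```

View pics/w4.png

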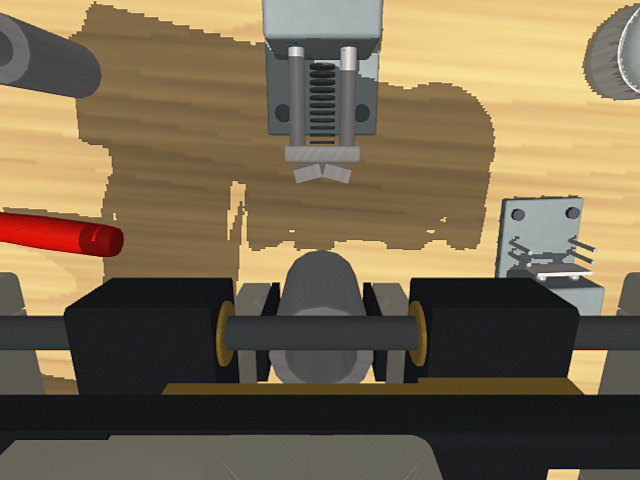

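The large jig lies straight ahead with its vee centred at (322,178) and its rods vertical in the image, so the yaw matches. The held sleeve is centred at column 321. The small look-alike jig is at (545,240), and a gripper body's width to the side.

Run:
```python
from h import *
p,r=tool();print(p)
im=cv2.imread('pics/w4.png');g=cv2.cvtColor(im,cv2.COLOR_BGR2GRAY)
for v in (100,153,178): print(v,g[v,270:376].tolist())
for uv,z in [((322.5,176),.07),((323,38),.07)]:
    w=ray('wrist',uv,z);print(uv,w,'tool mm',r.inv().apply(w-p)*1000)
for q in ((.4525,-.2575,.07),): print(proj('wrist',q))
for z in (.04,.07,.11,.17): print(z,proj('wrist',[*(p+r.apply([-.002,0,0]))[:2],z]), proj('wrist',[*(p+r.apply([.06,0,0]))[:2],z]))
```

```text
[ 0.40034949 -0.26043149  0.13693059]
100 [91, 90, 91, 90, 90, 90, 91, 91, 91, 91, 92, 91, 91, 90, 92, 91, 88, 91, 88, 86, 92, 97, 100, 102, 106, 112, 116, 112, 107, 104, 100, 97, 93, 89, 82, 83, 92, 90, 91, 89, 88, 80, 72, 74, 66, 56, 58, 50, 41, 40, 43, 40, 41, 42, 40, 41, 49, 58, 59, 58, 57, 63, 82, 90, 90, 92, 91, 90, 92, 84, 82, 89, 95, 99, 102, 104, 107, 116, 115, 110, 103, 103, 99, 94, 89, 87, 89, 90, 90, 89, 92, 91, 91, 91, 91, 91, 91, 91, 91, 89, 89, 91, 90, 91, 90, 90]
153 [103, 105, 103, 102, 103, 104, 104, 104, 102, 104, 104, 103, 103, 98, 113, 134, 139, 140, 139, 138, 140, 140, 141, 140, 140, 140, 140, 140, 143, 145, 147, 144, 140, 139, 139, 140, 141, 144, 145, 146, 142, 140, 137, 137, 139, 142, 143, 143, 144, 141, 141, 139, 139, 138, 139, 138, 141, 142, 142, 143, 143, 142, 142, 140, 139, 138, 140, 142, 145, 146, 145, 144, 142, 138, 138, 141, 141, 142, 141, 140, 140, 143, 142, 143, 142, 141, 142, 144, 142, 132, 113, 105, 113, 113, 113, 111, 113, 113, 112, 114, 113, 113, 112, 112, 112, 113]
178 [89, 88, 89, 88, 91, 90, 89, 90, 90, 89, 90, 88, 90, 92, 91, 87, 89, 89, 89, 8
[... 184 characters left out ...]
123, 132, 136, 142, 141, 141, 141, 143, 141, 139, 136, 136, 133, 134, 137, 140, 144, 146, 145, 142, 122, 100, 104, 102, 105, 106, 104, 105, 105, 105, 104, 106, 105, 106, 107, 107, 106, 106, 105, 104, 105, 105, 103, 106, 104, 104, 104]
(322.5, 176) [ 0.45185751 -0.25757683  0.07      ] tool mm [51.58556203  0.97241779 66.92467958]
(323, 38) [ 0.52702001 -0.25221514  0.07      ] tool mm [126.93874339   1.19087277  66.91613928]
[322.45297609 174.92131792]
0.04 [320.92322677 247.2497741 ] [320.88981893 159.59616326]
0.07 [320.93946633 259.99394704] [320.90289377 161.81530476]
0.11 [320.96846794 282.75328429] [320.92677684 165.86888494]
0.17 [321.04171593 340.23546593] [320.99032986 176.6554929 ]
```

```bash
python3 -m crank '[{"dx":0,"dy":0.1,"dz":3,"wx":0,"wy":0,"wz":0},{"dx":0,"dy":0.1,"dz":6,"wx":0,"wy":0,"wz":0},{"dx":0,"dy":0.1,"dz":8.5,"wx":0,"wy":0,"wz":0},{"dx":0,"dy":0.1,"dz":9.7,"wx":0,"wy":0,"wz":0},{"dx":0,"dy":0.1,"dz":10.5,"wx":0,"wy":0,"wz":0},{"dx":0.5,"dy":0.1,"dz":10.5,"wx":0,"wy":0,"wz":0},{"dx":1.5,"dy":0.1,"dz":10.5,"wx":0,"wy":0,"wz":0},{"dx":2.5,"dy":0.1,"dz":10.5,"wx":0,"wy":0,"wz":0},{"dx":2.5,"dy":0.1,"dz":10.5,"wx":0,"wy":0,"wz":0},{"dx":2.5,"dy":0.1,"dz":10.5,"wx":0,"wy":0,"wz":0}]' - 58
python3 - <<'E'
from h import *
for _ in range(3): print(tool()[0],arm.get_state()['force'],arm.get_state()['moment']); im=arm.grab_frame('wrist')
a=im[60:300,230:420]; im=arm.grab_frame('scene'); q=proj('scene',(.47,-.257,.05)).astype(int); b=im[q[1]-60:q[1]+60,q[0]-50:q[0]+80]
o=np.hstack([cv2.resize(a,(380,480)),cv2.resize(b,(420,480),interpolation=cv2.INTER_CUBIC)]);cv2.imwrite('pics/c5.png',o[:,:,::-1])
E
```

```text
t: 18.0
eef_pos: [0.4249, -0.2602, 0.0321]
ee_rot: [-3.141, 0.0, 0.073]
force: [-0.6, -0.0, -2.9]
width: 0.0378
gripper_force: 58.0
[ 0.42491056 -0.26016095  0.03205378] [-0.64029748 -0.04638659 -2.93677253] [-0.05517781 -0.01343589  0.04694623]
[ 0.42472081 -0.26019646  0.03202222] [ 0.04534666  0.16420141 -2.69179519] [-0.02671742 -0.03671149  0.04372795]
[ 0.42469832 -0.26022374  0.0320326 ] [ 0.74920169 -0.41945021 -2.18649507] [0.00871516 0.02248364 0.01136929]
```

View pics/c5.png

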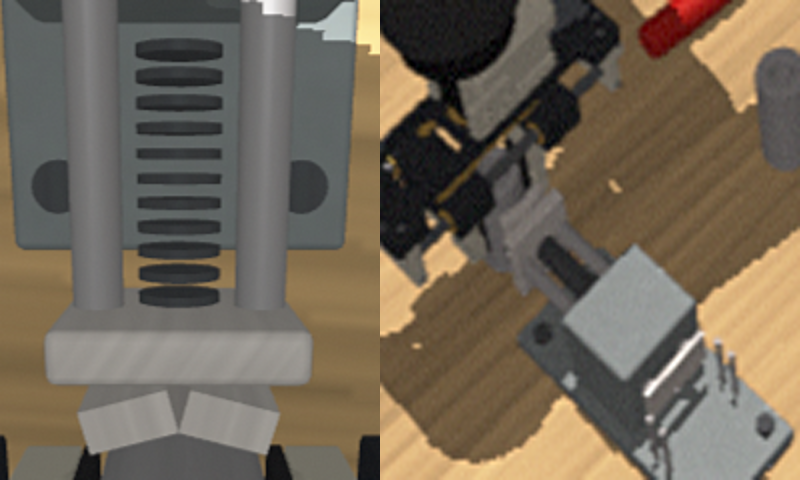

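The wrist crop shows the vee centred at about column 320 against 321 for the sleeve, so it is under 1 mm off laterally. The scene crop shows the jig at rest with the crosshead short of both post pairs. I push in gently.

```bash
python3 -m crank '[{"dx":0,"dy":-0.05,"dz":0.2,"wx":0,"wy":0,"wz":0},{"dx":0.3,"dy":-0.05,"dz":0.2,"wx":0,"wy":0,"wz":0},{"dx":0.6,"dy":-0.05,"dz":0.2,"wx":0,"wy":0,"wz":0},{"dx":0.8,"dy":-0.05,"dz":0.2,"wx":0,"wy":0,"wz":0},{"dx":1.0,"dy":-0.05,"dz":0.2,"wx":0,"wy":0,"wz":0},{"dx":1.2,"dy":-0.05,"dz":0.2,"wx":0,"wy":0,"wz":0},{"dx":1.4,"dy":-0.05,"dz":0.2,"wx":0,"wy":0,"wz":0},{"dx":1.6,"dy":-0.05,"dz":0.2,"wx":0,"wy":0,"wz":0},{"dx":1.6,"dy":-0.05,"dz":0.2,"wx":0,"wy":0,"wz":0},{"dx":1.6,"dy":-0.05,"dz":0.2,"wx":0,"wy":0,"wz":0}]'
python3 - <<'E'
from h import *
F=[]
for _ in range(6): s=arm.get_state();F.append(np.r_[s['force'],s['moment'],s['eef_pos'],s['ee_rot']]); arm.grab_frame('wrist')
print(np.mean(F,0).round(4))
E
```

```text
t: 19.45
eef_pos: [0.4397, -0.2586, 0.0299]
ee_rot: [-3.141, 0.002, 0.072]
force: [-6.4, -1.8, 1.7]
width: 0.0377
gripper_force: 58.0
[-6.0695e+00 -2.2317e+00  1.4273e+00 -7.3460e-01  2.1121e+00 -3.8000e-03
  4.3970e-01 -2.5860e-01  2.9900e-02 -3.1412e+00  2.3000e-03  7.2500e-02]
```

```bash
python3 -m crank '[{"dx":0.1,"dy":0.05,"dz":-0.05,"wx":0,"wy":0,"wz":0},{"dx":0.2,"dy":0.05,"dz":-0.05,"wx":0,"wy":0,"wz":0},{"dx":0.3,"dy":0.05,"dz":-0.05,"wx":0,"wy":0,"wz":0},{"dx":0.4,"dy":0.05,"dz":-0.05,"wx":0,"wy":0,"wz":0},{"dx":0.5,"dy":0.05,"dz":-0.05,"wx":0,"wy":0,"wz":0},{"dx":0.6,"dy":0.05,"dz":-0.05,"wx":0,"wy":0,"wz":0},{"dx":0.7,"dy":0.05,"dz":-0.05,"wx":0,"wy":0,"wz":0},{"dx":0.8,"dy":0.05,"dz":-0.05,"wx":0,"wy":0,"wz":0},{"dx":0.8,"dy":0.05,"dz":-0.05,"wx":0,"wy":0,"wz":0},{"dx":0.8,"dy":0.05,"dz":-0.05,"wx":0,"wy":0,"wz":0}]'
python3 - <<'E'
from h import *
F=[]
for _ in range(6): s=arm.get_state();F.append(np.r_[s['force'],s['moment'],s['eef_pos'],s['ee_rot']]); im=arm.grab_frame('side')
print(np.mean(F,0).round(4))
q=proj('side',(.48,-.257,.04)).astype(int); a=im[q[1]-45:q[1]+40,q[0]-50:q[0]+75]
im=arm.grab_frame('scene'); q=proj('scene',(.58,-.252,.05)).astype(int); b=im[q[1]-50:q[1]+50,q[0]-50:q[0]+50]
o=np.hstack([cv2.resize(a,(440,300),interpolation=cv2.INTER_CUBIC),cv2.resize(b,(300,300),interpolation=cv2.INTER_CUBIC)]);cv2.imwrite('pics/c6.png',o[:,:,::-1])
E
```

```text
t: 21.0
eef_pos: [0.446, -0.2582, 0.0299]
ee_rot: [-3.14, 0.005, 0.072]
force: [-9.6, -0.7, 2.3]
width: 0.0379
gripper_force: 58.0
[-9.5241e+00 -7.0530e-01  2.5182e+00 -2.4060e-01  3.2307e+00  3.4300e-02
  4.4600e-01 -2.5820e-01  2.9900e-02 -3.1402e+00  5.1000e-03  7.2000e-02]
```

View pics/c6.png

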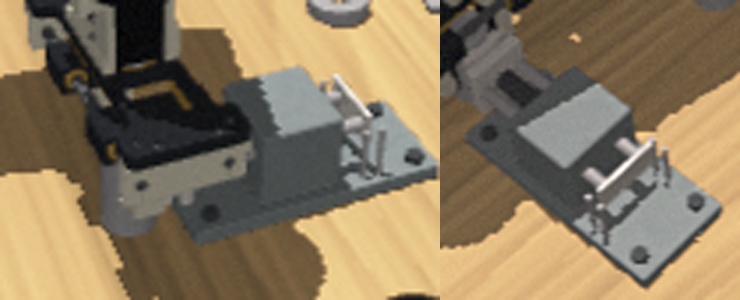

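The side crop shows the sleeve upright in the vee and clear of the bench. The scene crop shows the crosshead at about (625,172), standing between the two post pairs. The axial force of 9.5 N means about 13 mm of pad travel. A last trim: raise 1 mm to relieve the vertical rub, and push 1 mm more.

```bash
python3 -m crank '[{"dx":0.05,"dy":0,"dz":-0.05,"wx":0,"wy":0,"wz":0},{"dx":0.1,"dy":0,"dz":-0.1,"wx":0,"wy":0,"wz":0},{"dx":0.1,"dy":0,"dz":-0.1,"wx":0,"wy":0,"wz":0},{"dx":0.1,"dy":0,"dz":-0.1,"wx":0,"wy":0,"wz":0},{"dx":0.1,"dy":0,"dz":-0.1,"wx":0,"wy":0,"wz":0},{"dx":0.1,"dy":0,"dz":-0.1,"wx":0,"wy":0,"wz":0},{"dx":0.1,"dy":0,"dz":-0.1,"wx":0,"wy":0,"wz":0},{"dx":0.1,"dy":0,"dz":-0.1,"wx":0,"wy":0,"wz":0},{"dx":0.1,"dy":0,"dz":-0.1,"wx":0,"wy":0,"wz":0},{"dx":0.1,"dy":0,"dz":-0.1,"wx":0,"wy":0,"wz":0}]'
python3 - <<'E'
from h import *
F=[]
for _ in range(6): s=arm.get_state();F.append(np.r_[s['force'],s['moment'],s['eef_pos'],s['ee_rot']]); arm.grab_frame('scene')
print(np.mean(F,0).round(4),s['width'])
for c in('scene','side','wrist'):
  arm.grab_frame(c)
  for n in('pad_vee','sleeve_a'):
    for d in arm.mark_of(c,n): print(c,n,np.round(d['centre'],4),round(d['confidence'],2))
E
```

```text
t: 22.6
eef_pos: [0.4459, -0.2581, 0.0301]
ee_rot: [-3.14, 0.007, 0.071]
force: [-7.7, -3.0, -3.0]
width: 0.0375
gripper_force: 58.0
[-8.7863e+00 -2.7951e+00 -3.4128e+00 -1.1020e+00  3.3158e+00 -3.1600e-02
  4.4590e-01 -2.5810e-01  3.0100e-02 -3.1396e+00  7.0000e-03  7.1500e-02] 0.03798798511445764
scene pad_vee [ 0.2823 -0.4539  0.0315] 0.65
scene pad_vee [0.3891 0.0011 0.001 ] 0.45
scene pad_vee [ 0.7483 -0.156   0.0036] 0.31
scene sleeve_a [ 0.5097 -0.0739 -0.0029] 0.88
scene sleeve_a [ 0.4407 -0.2593  0.0031] 0.55
side pad_vee [ 0.2844 -0.4516  0.0355] 0.6
side sleeve_a [ 0.4459 -0.2619  0.0041] 0.65
wrist pad_vee [ 0.4674 -0.2555  0.0496] 0.73
wrist sleeve_a [ 0.4655 -0.26    0.0491] 0.49
```

```bash
python3 -c "
from station import arm
s=arm.get_state();print(s['t'],s['eef_pos'],s['force'],s['qd']);print(arm.job_done())"
```

```text
23.35 [ 0.44592659 -0.25812562  0.03012167] [-9.16405721 -3.59067338 -3.79502286] [ 0.00039641  0.00051621 -0.00155289 -0.00208567 -0.00115753 -0.0008372 ]
the job is handed in; nothing more can be done
None
```

I handed the job in at 23.4 s: the left-hand sleeve fits the gauge pin, slid down onto its base, and is now held about 3.5 mm clear of the bench, pressed into the pad's vee with about 9 N (pad in roughly 12–15 mm, so the crosshead is between the two post pairs and well short of the end stop); there is a small sideways load of about 3 N and a 0.4° tilt.

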